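# Mirror check of a dryer latch bracket

### The arm

A 6-joint arm with a two-finger parallel gripper is mounted at the origin on the work surface. World frame = base frame: x ahead of the robot, y to its left, z up, the work surface at z = 0. Lengths are in mm, angles in rad, forces in N, time in s.
With the tool pointing down it reaches from about 275 to 1000 mm from the base axis. Payload 8.4 kg.
Tool frame: the origin (TCP) lies at the very end of the fingers, on their centre line; the grasp point (between the pads) lies 19 mm behind it; z points along the fingers, y is the line along which they close (so a half turn about z gives the same grasp; the last joint's range is limited). The gripper opens to 85 mm and grips with 20 to 120 N. Pads are 22 mm wide; open, the fingers measure 114 mm over their backs; the gripper's body (76 mm by 85 mm) begins 54 mm behind the grasp point. The pads swing forward as they close: fully open they stand 13 mm farther back than shut.
Start: joints at [-1.151, 0.353, 1.633, -0, 1.155, -0.002], TCP at [255.876, -570.224, 231.281] pointing down, gripper open.
Joint ranges: [-2.63, 2.63], [-0.92, 2.1], [0.06, 2.66], [-1.3, 4.44], [0, 2.69], [-3.02, 3.02]. Speed limits (rad/s): [2.22, 2.22, 2.79, 3.14, 3.14, 3.14].

### API

Orientations are given as [roll, pitch, yaw] about the fixed x, y, z axes, in that order (R = Rz(yaw) Ry(pitch) Rx(roll)).
In Python, from rig import sensors, grab_frame, camera_params, order gives the robot as it stands. The module is installed in compiled form; this text tells all that it offers.
- The arm moves only by the tool move_arm, never from a script. Its argument "motion" is a list of rows, each a list of 7 numbers: the turn, a rotation vector about the tool's x, y, z in a scale on which 1.0 is pi rad, then the shift along the tool's x, y, z in a scale on which 1.0 is 0.6 m, then the finger opening in m, from 0 to 0.0854. A call has 1 to 8 rows; each row is the pose to reach, as a shift and turn from the pose commanded when the call began, along the tool's axes at that moment; what a row does not reach only later rows make up. A row lasts 1/8 s, in which the tool goes at most 62.5 mm and 10.7 degrees, less where a joint would pass 70% of its speed; a pose out of reach is approached as far as the arm can. No shift or turn number may pass 1 either way. A call with a gripper value outside its range is refused whole. The fingers move at their own pace and stop on an object; "grip_force" is the grip in N (left out, the last holds). Time passes only in rows, so rows that repeat a pose let the fingers close. It gives the time, the measured TCP pose, the force, the opening and the grip force at its end, in the units of the state.
- sensors.sense(): the state, without advancing time (a new reading comes with each control period).
- grab_frame(name): name is "scene" or "top" or "wrist"; returns (picture, depth): 420x560x3 uint8, red, green, blue; 420x560 float32, mm along the optical axis (not along the pixel's ray), 0 where there is no reading.
- camera_params(name): a dict with "camera_matrix" (3x3 intrinsics, pixels), "world_from_camera" (4x4, takes a point from camera to world coordinates). Camera axes: x right, y down, z forward; pixel columns grow to the right and rows downward; lengths in mm; the calibration is good to about 2 mm. A picture is of the moment at which its call begins: read the wrist's pose just before it. camera_params takes no time and is no camera call; for the wrist camera it gives the pose at the moment of the call.
- order.sign_off(): hands the job in; it is judged then, once.
The state is a dict: "clock": time; "qpos": joint angles; "qvel": joint speeds; "joint_efforts": joint torques, N m; "eef_pos": TCP position; "tcp_rot": TCP orientation; "contact_force": force on the tool from outside, world axes, zero at the start; "wrist_torque": the same for the moment, N m; "opening": opening from 0.0 (shut) to 1.0 (fully open); "grasp_force": force on a finger pad.
Only numpy, scipy, OpenCV 4.12 (cv2) and the standard library are available. Lean on these libraries where they do the work, as an engineer would, in place of code of your own. Each camera call takes 0.05 s, during which the arm holds its last target. There are 200 camera calls.

### The job

Lay the latch bracket flat in the empty, rubber-lined compartment of the inspection tray, with its upturned lug at the compartment's open end, and let go of it. Then take the black lever post behind the sprung mirror and swing it until the little camera, looking into the mirror, sees the round mark on the lug near the middle of the mirror. Finish while still holding the mirror at that angle, and leave all the other things where they are.

Things in the scene. Friction and masses are not known exactly. Their poses are not given: they have to be found in the camera images.
- bracket: Loose bare steel latch bracket, at the robot's right. Plate 110 (its x) x 36 x 5 mm; upright grip rib on its middle, 44 (x) x 12 (y) mm, top 35 mm above the underside; at the +x end an upturned lug, 5 thick, 36 wide, top 30 mm above the underside. About 0.14 kg. Origin: centre of the plate's underside; z up when flat, +x towards the lug.
- mark (a point): Centre of the raised dark round mark (14 mm across) on the outer (+x) face of the bracket's lug, at (57, 0, 19) mm in the bracket's frame.
- tray: Fixed grey tray, 124 (its x) x 100 (y) mm, floor 4 mm thick, two compartments at y = +24 and -24 mm, each 44 mm wide, between walls 4 mm thick, tops 14 mm above the table. Each runs along x, has an end wall at -x and is open at +x, the end that points roughly to the robot's left, towards the mirror. Origin: centre of the underside.
- pad: Black rubber pad, 110 (x) x 40 (y) x 2 mm, fixed on the floor of the empty compartment (either one of the two). Origin: centre of its underside, 4 mm above the table; its x runs along the compartment, +x towards the open end. A bracket lying on the pad centre is where it belongs.
- strap: Plain flat steel strap, 104 x 36 x 5 mm, no lug and no rib, lying in the tray's other compartment. Bystander. Origin: centre of its underside.
- mirror: Upright mirror, 64 wide x 70 mm high, black frame, on a vertical hinge, at the robot's left. Origin: on the hinge axis, 30 mm above the table; +x: normal out of the glass; z up. A spring keeps it at a stop with +x towards the camera; it turns only clockwise seen from above, up to 1.4 rad (1.1 N at the lever post at the stop, 3 N at 0.8 rad) and swings back if let go.
- mirror_grip (a point): Grip point on the lever post: black, upright, round, 14 mm in diameter, at the end of a flat arm 90 mm behind the hinge axis, at (-90, 0, 63) mm in the mirror's frame. Post top 112 mm, this point 93 mm, arm top 46 mm above the table. It moves on a circle about the hinge axis as the mirror turns.
- lens (a point): Centre of the front of the lens of the little black camera on the fixed rig, 159 mm from the hinge axis, 128 mm above the table. It looks at the mirror. Camera and mirror share one fixed base, so the camera stays put as the mirror turns.
- gaze: The camera's line of sight after reflection. Origin on the hinge axis, 24 mm above the table; +x is the horizontal direction seen by reflection (turns twice as far as the mirror; points at the camera at the stop). A thin dark needle below the mirror, reaching 63 mm out, shows it. The mark is seen mid-mirror when +x points at it in plan; heights suit by themselves.
- jug: White plastic bottle, 84 mm across, 210 mm tall. Bystander. Origin: centre of its underside.
- screwdriver: Screwdriver lying on the table. Bystander.
- pipe_tee: White plastic pipe tee, 100 mm long. Bystander. Origin: under its centre.
- dial: White plastic appliance knob, 52 mm across, 26 mm tall. Bystander. Origin: centre of its underside.
- dish: Small white ceramic dish, 68 mm across, 32 mm tall. Bystander. Origin: centre of its underside.
- lint_brush: Brush lying on the table. Bystander.
There are look-alikes about, which are no part of the job. Of the things like the bracket, leave any that is red; of the rest the larger one is meant. Several things have the shape of the pad; the one meant has the colours described above.

How it is judged:
By the outcome, as a careful person would: the job done as asked, in the order asked, and still so for the second after the job is handed in, while the arm keeps its last pose, push and grip.
It also fails if it takes over 42 s, if anything falls off the work surface, if the arm or the gripper's body presses on something with over 40 N, if the wrist force passes 120 N, or if a joint passes its speed limit or range.

## Working session

There is one attempt and no reset: what is moved stays moved. The work goes in short steps, Python scripts to look and compute and a tool call to move; the robot and the scene stay as the last step left them, time stands still between calls to the robot, and variables do not carry over. Pictures are saved under pics/ and viewed, at most 10 in all, crops included, and the job is handed in when it is done.

Besides the shell and the picture viewer there is one more tool, called after "Call:" as name(argument=value, ...), one argument or row to a line, values as JSON. move_arm: Moves the arm, as the interface text tells. Its arguments: {"type":"object","properties":{"motion":{"type":"array","items":{"type":"array","items":{"type":"number"}}},"grip_force":{"type":"number"}},"required":["motion"]}

```bash
mkdir -p pics
cat > h.py <<'E'
import numpy as np, cv2
from rig import sensors, grab_frame, camera_params, order
from scipy.spatial.transform import Rotation as R
def snap(n,f):
    p=camera_params(n); im,d=grab_frame(n); np.savez(f'pics/{f}.npz',im=im,d=d,K=p["camera_matrix"],T=p["world_from_camera"])
    cv2.imwrite(f'pics/{f}.png',im[:,:,::-1]); return im,d
class V:
    def __init__(s,f):
        z=np.load(f'pics/{f}.npz'); s.im=z['im'];s.d=z['d'];s.K=z['K'];s.T=z['T']
    def ray(s,u,v):
        r=s.T[:3,:3]@np.linalg.solve(s.K,[u,v,1]); return s.T[:3,3],r
    def plane(s,u,v,z):
        o,r=s.ray(u,v); return o+r*(z-o[2])/r[2]
    def dep(s,u,v):
        o,r=s.ray(u,v); return o+r*s.d[int(round(v)),int(round(u))]
    def pts(s):
        h,w=s.d.shape; u,v=np.meshgrid(np.arange(w),np.arange(h))
        c=np.linalg.inv(s.K)@np.stack([u.ravel(),v.ravel(),np.ones(h*w)])*s.d.ravel()
        return (s.T[:3,:3]@c+s.T[:3,3:]).T.reshape(h,w,3)
    def proj(s,p):
        c=s.T[:3,:3].T@(np.asarray(p,float)-s.T[:3,3]); q=s.K@c; return q[:2]/q[2]
def go(P,rpy):
    "shift/turn from present pose in tool axes"
    st=sensors.sense(); A=R.from_euler('xyz',st['tcp_rot']); B=R.from_euler('xyz',rpy)
    return (A.inv()*B).as_rotvec(), A.inv().apply(np.array(P)-st['eef_pos'])/1000
np.set_printoptions(precision=3,suppress=True)
E
python3 - <<'E'
from h import *
for n in ("scene","top","wrist"): snap(n,n)
print(sensors.sense())
for n in ("scene","top","wrist"): v=V(n); print(v.K,v.T)
a=[cv2.imread(f'pics/{n}.png') for n in("scene","top")]
E
```

```text
{'clock': 0.15, 'qpos': array([-1.151,  0.354,  1.634,  0.   ,  1.155, -0.002]), 'qvel': array([-0.001, -0.001, -0.002, -0.   , -0.002, -0.   ]), 'joint_efforts': array([ -0.   , -60.564, -34.234,   0.   ,   0.006,   0.   ]), 'eef_pos': array([ 255.724, -569.88 ,  230.712]), 'tcp_rot': array([-3.14 , -0.   ,  0.422]), 'contact_force': array([-0.566, -0.122,  0.185]), 'wrist_torque': array([ 0.015, -0.003, -0.011]), 'grasp_force': 0.0, 'opening': 1.000806829023625}
[[445.741   0.    276.286]
 [  0.    445.741 207.361]
 [  0.      0.      1.   ]] [[  -0.189    0.668   -0.72  1282.718]
 [   0.982    0.129   -0.138   63.741]
 [   0.001   -0.733   -0.681  812.935]
 [   0.       0.       0.       1.   ]]
[[502.773   0.    272.428]
 [  0.    502.773 216.758]
 [  0.      0.      1.   ]] [[  -0.006   -0.995    0.102  387.198]
 [  -1.       0.006   -0.001 -101.388]
 [   0.      -0.102   -0.995 1397.017]
 [   0.       0.       0.       1.   ]]
[[376.174   0.    278.249]
 [  0.    376.174 212.915]
 [  0.      0.      1.   ]] [[   0.41    -0.863   -0.294  331.948]
 [  -0.912   -0.388   -0.131 -536.303]
 [  -0.002    0.322   -0.947  373.963]
 [   0.       0.       0.       1.   ]]
```

View pics/top.png

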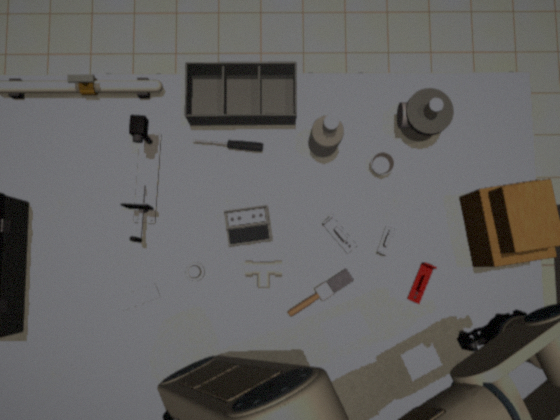

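View pics/scene.png

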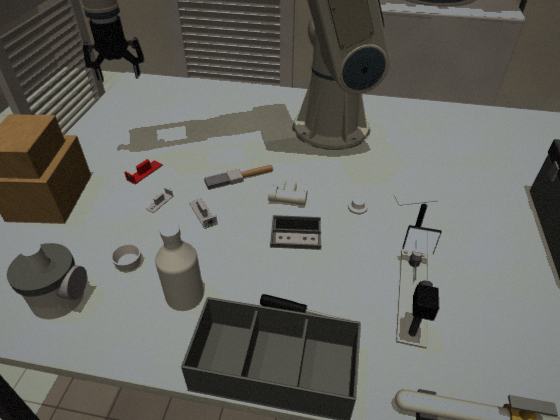

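The top view shows the possible brackets: steel at (340,235), a smaller steel one at (386,241) and a red one at (421,283). The large steel one at (340,235) fits the description. The tray is at (248,226) with its black pad at about (249,236), and the mirror is at (137,206) with its post at (136,239). I'll check these in a close crop.

Run:
```python
from h import *
t=cv2.imread('pics/top.png'); s=cv2.imread('pics/scene.png')
a=cv2.resize(t[195:310,215:440],(780,400),interpolation=cv2.INTER_CUBIC)
b=cv2.resize(t[105:255,110:170],(80,200),interpolation=cv2.INTER_CUBIC)
c=cv2.resize(s[180:260,130:330],(500,200),interpolation=cv2.INTER_CUBIC)
d=cv2.resize(s[190:340,380:460],(107,200),interpolation=cv2.INTER_CUBIC)
bot=np.hstack([b,c,d]); bot=np.hstack([bot,np.zeros((200,780-bot.shape[1],3),np.uint8)])
m=np.vstack([a,bot]); m=np.clip(m*1.6,0,255).astype(np.uint8); cv2.imwrite('pics/crop1.png',m)
for n in("top","scene"):
    v=V(n);P=v.pts()
    px={'top':[(340,235),(330,222),(352,248),(386,241),(248,236),(248,216),(300,230),(136,239),(137,206),(138,120),(148,139),(145,185)],'scene':[(203,212),(160,200),(297,223),(297,239),(424,210),(426,300),(430,290),(413,325)]}[n]
    for u,w in px: print(n,u,w,P[w,u])
```

```text
top 340 235 [ 476.271 -286.104   32.076]
top 330 222 [ 514.376 -262.646    5.215]
top 352 248 [ 441.848 -322.288    4.783]
top 386 241 [ 459.665 -412.6     23.766]
top 248 236 [476.824 -34.596   3.736]
top 248 216 [532.103 -34.883   8.695]
top 300 230 [ 492.952 -179.279    0.101]
top 136 239 [464.657 250.345  98.332]
top 137 206 [ 387.198 -101.388 1397.017]
top 138 120 [766.667 239.877 142.674]
top 148 139 [741.158 236.525  50.243]
top 145 185 [618.471 249.185  22.79 ]
scene 203 212 [ 505.102 -276.102   27.41 ]
scene 160 200 [ 465.501 -411.336   10.675]
scene 297 223 [478.92  -36.118   7.459]
scene 297 239 [532.482 -27.636   5.669]
scene 424 210 [474.426 259.491 101.732]
scene 426 300 [768.734 238.472 148.5  ]
scene 430 290 [742.364 247.632 145.5  ]
scene 413 325 [754.722 237.282  45.454]
```

View pics/crop1.png

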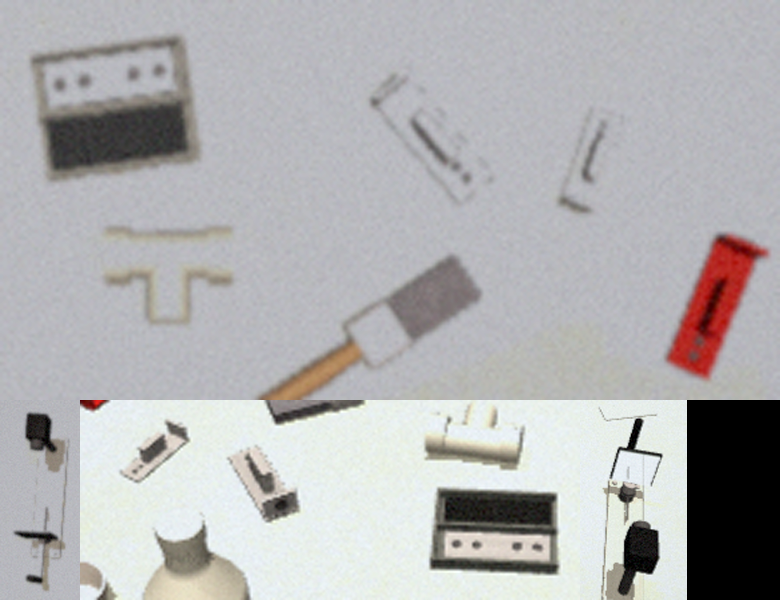

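The crop confirms the choice. The bracket at (340,235) is steel and larger than the one at (386,241). Its lug, with the dark mark, is at the upper-left end in the top view and the lower end in the scene view. The black pad is in the near compartment, and the far compartment holds the strap, which has holes. Next I'll measure.

```bash
cat >> h.py <<'E'
def rect(P2):
    (c,(w,h),a)=cv2.minAreaRect(P2.astype(np.float32)); b=cv2.boxPoints((c,(w,h),a)); return np.array(c),sorted((w,h)),b
def cloud(f,c,r,zl,zh):
    P=V(f).pts().reshape(-1,3); m=(np.hypot(P[:,0]-c[0],P[:,1]-c[1])<r)&(P[:,2]>zl)&(P[:,2]<zh); return P[m]
def axis(Q): 
    q=Q[:,:2]-Q[:,:2].mean(0); w,U=np.linalg.eigh(q.T@q); a=U[:,1]; return np.arctan2(a[1],a[0])
E
python3 - <<'E'
from h import *
for f in("top","scene"):
    for nm,c,r,zl,zh in(("br",(479,-290),75,2.5,50),("rib",(479,-290),35,20,50),("lug",(515,-258),35,14,50),("tray",(505,-36),90,2.5,30),("traywall",(505,-36),90,10.5,30),("post",(466,254),25,80,130)):
        Q=cloud(f,c,r,zl,zh)
        if len(Q)<4: print(f,nm,len(Q)); continue
        R_=rect(Q[:,:2]); print(f,nm,len(Q),R_[0],R_[1],'ax',axis(Q),'z',np.percentile(Q[:,2],[5,50,95]))
    v=V(f);g=cv2.cvtColor(v.im,cv2.COLOR_RGB2GRAY)
    for z in (6,):
        P=v.pts(); m=(g<60)&(np.hypot(P[...,0]-505,P[...,1]+36)<85)&(P[...,2]>1)&(P[...,2]<20)
        n,l,s,ce=cv2.connectedComponentsWithStats(m.astype(np.uint8))
        for i in range(1,n):
            if s[i,4]>100:
                vv,uu=np.nonzero(l==i); W=np.array([v.plane(a,b,6) for a,b in zip(uu,vv)]); R_=rect(W[:,:2]); print(f,'pad',s[i],R_[0],R_[1],axis(W),'z',np.median(P[l==i][:,2]))
    # mirror base/arm
    for nm,zl,zh in(("post",60,118),("arm",38,50),("mirror",50,110)):
        Q=cloud(f,(530,245),110,zl,zh); print(f,nm,len(Q)); 
        if len(Q): print(Q[:,:2].mean(0),rect(Q[:,:2])[2].tolist())
E
```

```text
top br 696 [ 478.579 -290.831] [142.49110412597656, 145.2123565673828] ax 0.9036405474655292 z [ 2.678  4.913 33.898]
top rib 82 [ 480.935 -287.241] [12.812972068786621, 43.878684997558594] ax -2.4529748250923338 z [26.508 32.589 37.561]
top lug 54 [ 511.932 -268.356] [34.087074279785156, 46.42326354980469] ax -2.469808273289506 z [22.494 30.621 36.918]
top tray 1804 [505.306 -36.376] [176.7830810546875, 176.89134216308594] ax 1.8083218996588308 z [ 2.808  6.787 15.131]
top traywall 385 [506.877 -34.971] [99.8814697265625, 123.56904602050781] ax 1.6159330489008883 z [10.703 13.132 17.312]
top post 40 [466.076 255.69 ] [12.283347129821777, 12.415565490722656] ax 0.95434455078577 z [ 81.807 109.037 115.289]
top pad [228 224  41  20 551] [483.023 -35.668] [41.29311752319336, 109.2394027709961] 1.7028652039396937 z 5.848519417351326
top post 147
[522.573 248.629] [[458.0803527832031, 252.34739685058594], [554.110107421875, 216.35142517089844], [576.8280029296875, 276.9580078125], [480.7982177734375, 312.9539794921875]]
top arm 124
[514.739 253.85 ] [[459.580078125, 220.39169311523438], [
[... 1188 characters left out ...]
51   5 164] [556.135 -28.95 ] [11.049331665039062, 121.63626098632812] 1.7014512556953272 z 8.025798420418027
scene post 745
[544.677 252.987] [[460.37884521484375, 262.8788757324219], [478.15447998046875, 197.28793334960938], [577.8650512695312, 224.31021118164062], [560.0894165039062, 289.9011535644531]]
scene arm 83
[555.681 252.958] [[466.50079345703125, 263.822509765625], [482.57818603515625, 202.65374755859375], [577.5231323242188, 227.60882568359375], [561.4457397460938, 288.777587890625]]
scene mirror 740
[544.416 253.059] [[462.4147644042969, 252.76608276367188], [557.5795288085938, 215.74171447753906], [581.8656005859375, 278.1649475097656], [486.70086669921875, 315.1893310546875]]
```

Run:
```python
from h import *
print(go((482,-287,180),(np.pi,0,0.70)))
```

```text
(array([-0.001, -0.   , -0.278]), array([ 0.322, -0.165,  0.051]))
```

Units first: shifts go in shares of 0.6 m and turns go in shares of pi rad. So 0.322 m / 0.6 = 0.5367, -0.165 m / 0.6 = -0.275, -0.278 rad / 3.1416 = -0.0885.

Call:
move_arm(
  motion=[
    [0, 0, -0.0885, 0.5367, -0.275, 0.0833, 0.06],
    [0, 0, -0.0885, 0.5367, -0.275, 0.0833, 0.06],
    [0, 0, -0.0885, 0.5367, -0.275, 0.0833, 0.06],
    [0, 0, -0.0885, 0.5367, -0.275, 0.0833, 0.06],
    [0, 0, -0.0885, 0.5367, -0.275, 0.0833, 0.06],
    [0, 0, -0.0885, 0.5367, -0.275, 0.0833, 0.06],
    [0, 0, -0.0885, 0.5367, -0.275, 0.0833, 0.06],
    [0, 0, -0.0885, 0.5367, -0.275, 0.0833, 0.06],
  ],
)

```text
clock: 1.15
eef_pos: [481.9, -287.8, 181.1]
tcp_rot: [-3.141, 0.0, 0.701]
contact_force: [0.6, -0.6, -0.1]
opening: 0.704
grasp_force: 0.0
```

Run:
```python
from h import *
s=sensors.sense(); print(s['clock'],s['eef_pos'],s['tcp_rot'],s['opening'])
snap("wrist","w1")
for nm,c,r,zl,zh in(("br",(482,-288),78,3,50),("rib",(482,-287),35,28,42),("lug",(522,-250),30,14,50)):
    Q=cloud("w1",c,r,zl,zh); R_=rect(Q[:,:2]); print(nm,len(Q),R_[0],R_[1],R_[2].tolist(),'ax',axis(Q),'z',np.percentile(Q[:,2],[5,50,95]))
Q=cloud("w1",(482,-288),90,-10,2.5);print('table',np.median(Q[:,2]))
```

```text
1.15 [ 481.942 -287.832  181.143] [-3.141  0.     0.701] 0.7038619698373598
br 5072 [ 486.19 -296.42] [114.233154296875, 117.27963256835938] [[410.72576904296875, -264.7024841308594], [456.46917724609375, -372.6934509277344], [561.6549682617188, -328.1382751464844], [515.9115600585938, -220.14730834960938]] ax -2.448492389398061 z [ 4.522  5.92  35.796]
rib 799 [ 483.14  -289.275] [11.45343017578125, 43.599937438964844] [[462.76287841796875, -298.908203125], [470.12811279296875, -307.679443359375], [503.51763916015625, -279.64208984375], [496.15240478515625, -270.870849609375]] ax -2.4430746904976925 z [33.583 35.45  36.655]
lug 426 [ 524.239 -255.348] [7.024147033691406, 35.47560119628906] [[510.4560546875, -243.642822265625], [532.5211181640625, -271.42144775390625], [538.021240234375, -267.0525817871094], [515.9561767578125, -239.27395629882812]] ax 2.257479075922977 z [18.998 30.014 31.576]
table 0.602307045583359
```

View pics/w1.png

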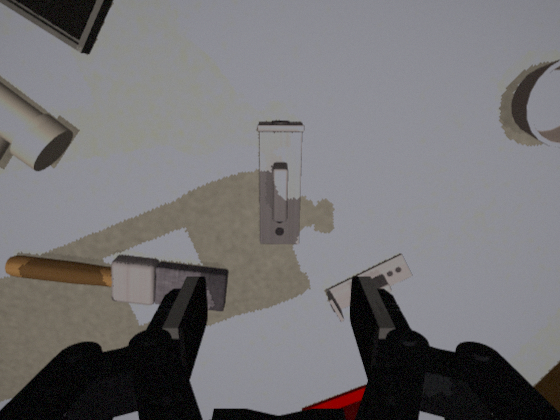

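The wrist view shows the bracket at (280,180): its lug at the top with the mark on the outer face, and the rib centred between the fingers. Rib top measures 35 mm and lug top 30 mm, matching the text. I'll descend and grip.

Scaled: 0.172 m / 0.6 = 0.2867, 0.16 m / 0.6 = 0.2667.

Call:
move_arm(
  motion=[
    [0, 0, 0, 0, 0.0017, 0.1, 0.04],
    [0, 0, 0, 0, 0.0017, 0.2, 0.04],
    [0, 0, 0, 0, 0.0017, 0.2667, 0.04],
    [0, 0, 0, 0, 0.0017, 0.2867, 0.04],
    [0, 0, 0, 0, 0.0017, 0.2867, 0.04],
    [0, 0, 0, 0, 0.0017, 0.2867, 0.0],
    [0, 0, 0, 0, 0.0017, 0.2867, 0.0],
    [0, 0, 0, 0, 0.0017, 0.2867, 0.0],
  ],
  grip_force=60,
)

```text
clock: 2.2
eef_pos: [484.0, -289.5, 11.2]
tcp_rot: [3.138, -0.001, 0.7]
contact_force: [-0.4, -0.7, 6.4]
opening: 0.125
grasp_force: 59.6
```

Scaled: -0.09 m / 0.6 = -0.15, -0.06 m / 0.6 = -0.1.

Call:
move_arm(
  motion=[
    [0, 0, 0, 0, 0, 0, 0],
    [0, 0, 0, 0, 0, 0, 0],
    [0, 0, 0, 0, 0, -0.0333, 0],
    [0, 0, 0, 0, 0, -0.1, 0],
    [0, 0, 0, 0, 0, -0.15, 0],
    [0, 0, 0, 0, 0, -0.15, 0],
  ],
)

```text
clock: 2.95
eef_pos: [484.6, -289.6, 102.5]
tcp_rot: [3.136, -0.002, 0.7]
contact_force: [0.4, 0.5, -0.9]
opening: 0.122
grasp_force: 58.7
```

Run:
```python
from h import *
s=sensors.sense(); print(s['clock'],s['eef_pos'],s['tcp_rot'],s['opening'],s['contact_force'],s['wrist_torque'],s['grasp_force'])
snap("wrist","w2")
print(go((482.5,-36.5,115),(np.pi,0,1.70)))
# bracket in hand: lug edges
A=R.from_euler('xyz',s['tcp_rot']); P=V("w2").pts().reshape(-1,3); L=A.inv().apply(P-s['eef_pos'])
m=(L[:,0]>40)&(L[:,0]<70)&(abs(L[:,1])<30)&(L[:,2]>-28)&(L[:,2]<12)
Q=L[m]; print(len(Q)); 
for zl,zh in((-28,-15),(-15,2),(2,12)):
    q=Q[(Q[:,2]>zl)&(Q[:,2]<zh)]; print(zl,len(q),np.percentile(q,[2,50,98],axis=0).tolist() if len(q) else '')
```

```text
2.95 [ 484.561 -289.612  102.461] [ 3.136 -0.002  0.7  ] 0.12176666368755654 [ 0.365  0.456 -0.94 ] [0.018 0.012 0.029] 58.720829486846924
(array([ 0.003,  0.001, -1.   ]), array([ 0.162, -0.194, -0.015]))
3498
-28 1772 [[49.49198611244531, -16.468031383366224, -20.48309914587912], [52.369627155795456, 0.42262832640472925, -19.12961591290659], [55.06435622419157, 17.50502826600439, -15.2736522741752]]
-15 947 [[53.862666379706084, -16.196333558149856, -14.872522827091794], [54.23305487591951, 0.7656528402317722, -9.599896031453559], [56.26787505753552, 17.215356096615288, 0.9740050878445534]]
2 779 [[40.07396556484636, -16.555593368577135, 2.639727216418247], [41.916094162256, 0.4017838368267742, 5.754033214299925], [54.30230629403669, 17.593683785052406, 9.381740300748683]]
```

View pics/w2.png

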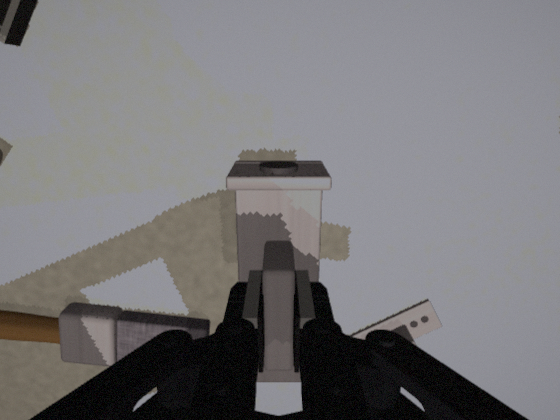

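The wrist view shows the bracket held square, with its lug at (278,175) and the mark on the far side. In the tool frame its outer lug face is 54.3 mm ahead and its underside about 10.5 mm below the TCP. Now I'll carry it over the tray.

Scaled: -0.194 m / 0.6 = -0.3233, -0.166 m / 0.6 = -0.2767, -1 rad / 3.1416 = -0.3183.

Call:
move_arm(
  motion=[
    [0, 0, -0.0573, 0.05, -0.0583, -0.025, 0],
    [0, 0, -0.1146, 0.1, -0.1167, -0.025, 0],
    [0, 0, -0.1719, 0.15, -0.175, -0.025, 0],
    [0, 0, -0.2228, 0.1917, -0.23, -0.025, 0],
    [0, 0, -0.2706, 0.2333, -0.2767, -0.025, 0],
    [0.001, 0, -0.3183, 0.27, -0.3233, -0.025, 0],
    [0.001, 0, -0.3183, 0.27, -0.3233, -0.025, 0],
    [0.001, 0, -0.3183, 0.27, -0.3233, -0.025, 0],
  ],
)

```text
clock: 4.0
eef_pos: [481.3, -36.0, 113.7]
tcp_rot: [-3.138, -0.001, 1.699]
contact_force: [0.3, -0.9, -1.7]
opening: 0.123
grasp_force: 58.8
```

Run:
```python
from h import *
s=sensors.sense(); print(s['clock'],s['eef_pos'],s['tcp_rot'],s['opening'],s['contact_force'],s['grasp_force'])
snap("wrist","w3")
v=V("w3");P=v.pts();g=cv2.cvtColor(v.im,cv2.COLOR_RGB2GRAY)
ax=np.array([np.cos(1.7),np.sin(1.7)]);ay=np.array([-ax[1],ax[0]])
c=np.array([483.2,-36.3]); d=P[...,:2]-c; a=d@ax; b=d@ay; z=P[...,2]
# open end profile in front of the lug: walls (z>10.5) and table vs floor
w=(z>10.5)&(z<18)&(a>-75)&(a<75)&(b>-40)&(b<90)
print('walls n',w.sum()); 
h,e=np.histogram(b[w],bins=np.arange(-40,90,2)); print([(int(x),int(n)) for x,n in zip(e,h) if n>10])
for lo,hi in((-32,-16),(16,32),(64,80)):
    m=w&(b>lo)&(b<hi)
    if m.sum()>50: 
        p=np.polyfit(a[m],b[m],1); print(lo,m.sum(),'line b=',p,'a range',np.percentile(a[m],[1,99]),'b',np.percentile(b[m],[2,98]),'z',np.median(z[m]))
m=(z>4)&(z<8.5)&(abs(b)<20)&(a>20)&(a<75); print('pad/floor',m.sum(),np.percentile(a[m],[1,50,99]) if m.sum() else '',np.median(z[m]) if m.sum() else '')
m=(g<60)&(z>3)&(z<9)&(abs(b)<30)&(a>-70)&(a<75)
print('dark',m.sum(),np.percentile(a[m],[1,99]),np.percentile(b[m],[1,50,99]),np.median(z[m]))
```

```text
4.0 [481.311 -36.004 113.667] [-3.138 -0.001  1.699] 0.12285139049562231 [ 0.257 -0.903 -1.713] 58.80426228046417
walls n 869
[(-40, 55), (-38, 59), (-36, 44), (-34, 25), (-32, 13), (-28, 28), (-26, 109), (-24, 100), (20, 50), (22, 107), (24, 76), (72, 11), (76, 26), (78, 31), (80, 39), (82, 40), (84, 15), (86, 12)]
-32 250 line b= [  0.088 -28.834] a range [-30.463  58.844] b [-31.706 -22.534] z 14.527161196603146
16 233 line b= [ 0.006 22.972] a range [37.907 58.732] b [21.344 25.376] z 14.440817038778079
64 88 line b= [-0.084 76.566] a range [-31.75  18.53] b [70.302 79.912] z 15.5346149430559
pad/floor 2005 [36.377 47.163 58.519] 6.408424077935621
dark 1747 [36.3   55.499] [-22.61   -0.668  21.355] 6.593317419885096
```

View pics/w3.png

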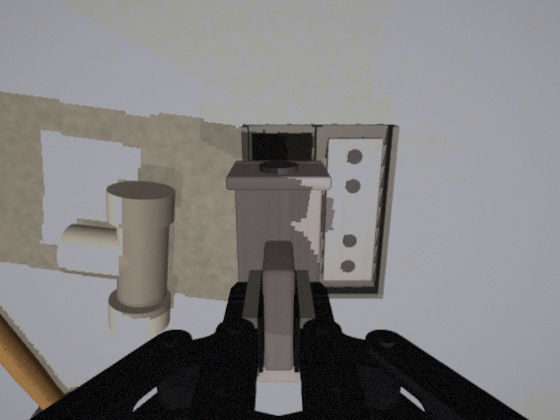

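The wrist view shows the lug just in from the compartment's open end. The pad is visible at (282,146), with the walls either side at (247,140) and (316,140). Pad top measures 6.4 mm and wall tops 14.5 mm, both as expected. I'll correct 2 mm sideways and lower.

Scaled: 0.095 m / 0.6 = 0.1583, 0.092 m / 0.6 = 0.1533.

Call:
move_arm(
  motion=[
    [0, 0, 0, 0, 0.0033, 0, 0],
    [0, 0, 0, 0, 0.0033, 0.05, 0],
    [0, 0, 0, 0, 0.0033, 0.1, 0],
    [0, 0, 0, 0, 0.0033, 0.1333, 0],
    [0, 0, 0, 0, 0.0033, 0.1467, 0],
    [0, 0, 0, 0, 0.0033, 0.1533, 0],
    [0, 0, 0, 0, 0.0033, 0.1583, 0],
    [0, 0, 0, 0, 0.0033, 0.1583, 0],
  ],
)

```text
clock: 5.05
eef_pos: [483.8, -35.6, 19.6]
tcp_rot: [-3.14, -0.001, 1.7]
contact_force: [0.6, -0.6, -0.6]
opening: 0.129
grasp_force: 58.9
```

Run:
```python
from h import *
s=sensors.sense(); print(s['clock'],s['eef_pos'],s['tcp_rot'],s['opening'],s['contact_force'],s['grasp_force'])
```

```text
5.05 [483.793 -35.577  19.647] [-3.14  -0.001  1.7  ] 0.12931027749593008 [ 0.631 -0.618 -0.579] 58.86390566825867
```

Scaled: 0.003 m / 0.6 = 0.005, 0.001 m / 0.6 = 0.0017.

Call:
move_arm(
  motion=[
    [0, 0, 0, 0, 0, 0.0017, 0],
    [0, 0, 0, 0, 0, 0.0033, 0],
    [0, 0, 0, 0, 0, 0.005, 0],
    [0, 0, 0, 0, 0, 0.005, 0],
  ],
)

```text
clock: 5.55
eef_pos: [483.6, -35.5, 17.2]
tcp_rot: [-3.139, -0.001, 1.7]
contact_force: [-3.7, 0.2, 13.7]
opening: 0.131
grasp_force: 61.0
```

Contact at 13.7 N, as expected. Now release and lift.

Scaled: -0.2 m / 0.6 = -0.3333, -0.03 m / 0.6 = -0.05.

Call:
move_arm(
  motion=[
    [0, 0, 0, 0, 0, 0, 0.03],
    [0, 0, 0, 0, 0, 0, 0.03],
    [0, 0, 0, 0, 0, -0.05, 0.03],
    [0, 0, 0, 0, 0, -0.1333, 0.03],
    [0, 0, 0, 0, 0, -0.2167, 0.03],
    [0, 0, 0, 0, 0, -0.3, 0.03],
    [0, 0, 0, 0, 0, -0.3333, 0.03],
    [0, 0, 0, 0, 0, -0.3333, 0.03],
  ],
)

```text
clock: 6.55
eef_pos: [484.9, -35.8, 217.6]
tcp_rot: [3.141, -0.001, 1.7]
contact_force: [-0.3, 0.0, -0.5]
opening: 0.348
grasp_force: 0.0
```

Run:
```python
from h import *
s=sensors.sense(); print(s['clock'],s['eef_pos'],s['tcp_rot'],s['opening'],s['contact_force'])
snap("wrist","w4");snap("top","t4");snap("scene","s4")
ax=np.array([np.cos(1.7),np.sin(1.7)])
for f in("w4","t4","s4"):
  for nm,c,r,zl,zh in(("rib",(483,-36),30,34,60),("lug",np.array([483,-36])+52*ax,25,26,60)):
    Q=cloud(f,c,r,zl,zh)
    if len(Q)<8: print(f,nm,len(Q));continue
    R_=rect(Q[:,:2]); print(f,nm,len(Q),R_[0],R_[1],'ax',axis(Q),'z',np.percentile(Q[:,2],[5,50,95]))
# plate/pad edges in the wrist
v=V("w4");P=v.pts();d=P[...,:2]-[483.2,-36.3];a=d@ax;b=d@[-ax[1],ax[0]];z=P[...,2];g=cv2.cvtColor(v.im,cv2.COLOR_RGB2GRAY)
m=(z>9)&(z<13.5)&(abs(b)<20.5)&(abs(a)<56); print('plate',m.sum(),np.percentile(a[m],[1,99]),np.percentile(b[m],[2,98]),np.median(z[m]))
for lo,hi in((-50,-25),(25,45)):
  k=m&(a>lo)&(a<hi); print(lo,np.median(z[k]),np.percentile(b[k],[2,98]))
m=(g<60)&(z>3)&(z<9)&(abs(b)<30)&(abs(a)<75); print('dark',m.sum(),np.percentile(a[m],[1,99]),np.percentile(b[m],[1,99]))
for f in("t4","s4"):
  for c,r in(((466,255),25),):
    Q=cloud(f,c,r,95,130); print(f,'post',rect(Q[:,:2])[:2],np.percentile(Q[:,2],[5,95]))
# montage
s4=cv2.imread('pics/s4.png')
mt=np.vstack([np.hstack([cv2.resize(cv2.imread('pics/w4.png'),(400,300)),cv2.resize(s4[195:260,250:336],(400,300))]),np.hstack([cv2.resize(s4[180:340,360:470],(206,300)),cv2.resize(cv2.imread('pics/t4.png')[110:250,110:170],(129,300)),np.zeros((300,465,3),np.uint8)])])
cv2.imwrite('pics/m4.png',np.clip(mt*1.4,0,255).astype(np.uint8))
```

```text
6.55 [484.91  -35.799 217.585] [ 3.141 -0.001  1.7  ] 0.3477222904256063 [-0.312  0.044 -0.461]
w4 rib 657 [483.981 -35.942] [11.416216850280762, 43.37336730957031] ax 1.7116772806938974 z [39.661 41.456 42.682]
w4 lug 328 [477.591  16.793] [6.514409065246582, 35.63566589355469] ax -3.0122751761237345 z [29.651 36.231 37.69 ]
t4 rib 0
t4 lug 11 [464.695  15.312] [4.7638421058654785, 12.045557022094727] ax -2.8229167599336957 z [26.97  34.262 36.726]
s4 rib 88 [485.268 -34.947] [15.316558837890625, 42.68962478637695] ax 1.6656677855693942 z [34.771 39.508 42.035]
s4 lug 28 [479.071  18.859] [5.689362525939941, 35.118892669677734] ax -3.021702746388187 z [27.499 34.341 38.031]
plate 3243 [-54.364  46.949] [-18.575  16.303] 11.54406644573902
-50 11.50114354084053 [-18.763  16.502]
25 11.570221906297547 [-18.567  16.152]
dark 735 [-61.464  53.259] [-22.869  21.31 ]
t4 post (array([466.744, 256.461]), [10.81611156463623, 12.36830997467041]) [ 98.504 117.063]
s4 post (array([469.947, 257.533]), [13.52206802368164, 14.784467697143555]) [ 96.666 112.965]
```

View pics/m4.png

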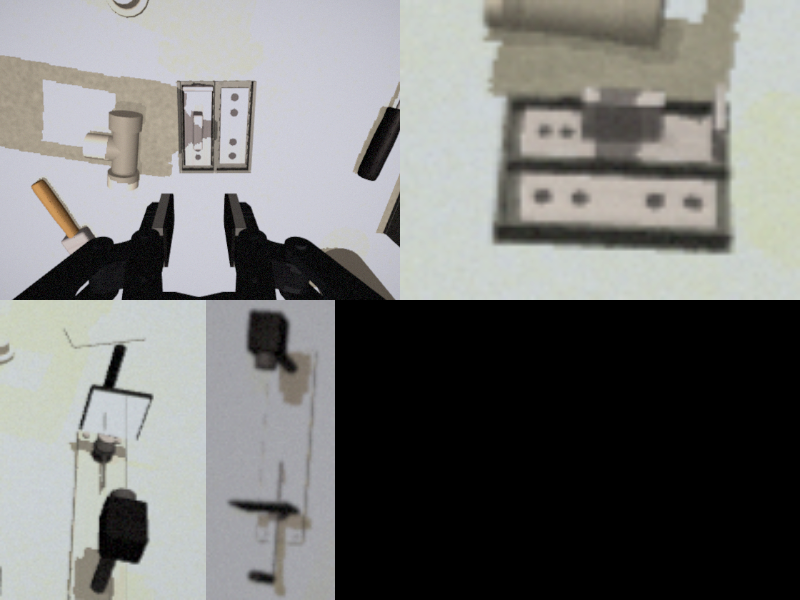

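The montage shows the bracket flat in the near compartment with its lug at the open end, at about (198,86) in the wrist panel, and the strap untouched. The plate top reads 11.5 mm at both ends and the rib top 41.5 mm, so it lies on the pad. Next I'll look at the mirror from two wrist positions.

Run:
```python
from h import *
print(go((580,150,230),(np.pi,0,1.70)))
```

```text
(array([-0.005, -0.002, -0.   ]), array([ 0.172,  0.12 , -0.015]))
```

Scaled: 0.172 m / 0.6 = 0.2867, 0.12 m / 0.6 = 0.2.

Call:
move_arm(
  motion=[
    [0, 0, 0, 0.0833, 0.0583, -0.02, 0.05],
    [0, 0, 0, 0.1667, 0.1167, -0.02, 0.05],
    [0, 0, 0, 0.25, 0.1667, -0.02, 0.05],
    [0, 0, 0, 0.2867, 0.2, -0.02, 0.05],
    [0, 0, 0, 0.2867, 0.2, -0.02, 0.05],
    [0, 0, 0, 0.2867, 0.2, -0.02, 0.05],
  ],
)

```text
clock: 7.45
eef_pos: [579.8, 149.6, 226.7]
tcp_rot: [-3.136, -0.001, 1.7]
contact_force: [-0.8, -0.3, -0.6]
opening: 0.587
grasp_force: 0.0
```

Run:
```python
from h import *
s=sensors.sense(); print(s['clock'],s['eef_pos'],s['tcp_rot'],s['opening'])
snap("wrist","w5")
for nm,c,r,zl,zh in(("post",(467,256.5),22,105,125),("post lo",(467,256.5),22,60,100),("arm",(510,254),45,40,50),("mirror",(557,251),45,50,112),("needle",(595,249),40,17,30),("lens?",(720,241),45,100,160)):
    Q=cloud("w5",c,r,zl,zh)
    if len(Q)<6: print(nm,len(Q));continue
    R_=rect(Q[:,:2]); print(nm,len(Q),Q.mean(0),R_[0],R_[1],'ax',axis(Q),'z',np.percentile(Q[:,2],[5,50,95]))
cv2.imwrite('pics/w5b.png',cv2.convertScaleAbs(cv2.resize(cv2.imread('pics/w5.png'),(800,600)),alpha=1.3))
```

```text
7.45 [579.801 149.59  226.675] [-3.136 -0.001  1.7  ] 0.5867625866132162
post 516 [468.929 255.837 111.848] [468.133 256.023] [13.391152381896973, 13.784278869628906] ax 2.951569033288736 z [107.174 112.363 113.853]
post lo 410 [473.011 254.813  81.502] [471.874 254.89 ] [6.256701469421387, 13.58117961883545] ax 1.2991835120654103 z [62.301 82.209 98.694]
arm 1299 [508.026 253.963  46.551] [506.367 254.555] [12.56759262084961, 76.52680206298828] ax 3.0950289295222375 z [45.135 46.597 47.93 ]
mirror 387 [558.565 251.977  84.576] [558.479 250.149] [3.5085976123809814, 66.31988525390625] ax 1.5158984281316783 z [ 54.675  86.185 109.979]
needle 317 [587.159 249.624  25.784] [589.469 250.288] [26.42828941345215, 62.47701644897461] ax 3.128083666640539 z [24.271 25.718 27.356]
lens? 2956 [724.256 240.202 134.307] [725.804 242.232] [22.559593200683594, 39.94377136230469] ax 1.8969966606405648 z [118.085 136.76  144.52 ]
```

View pics/w5b.png

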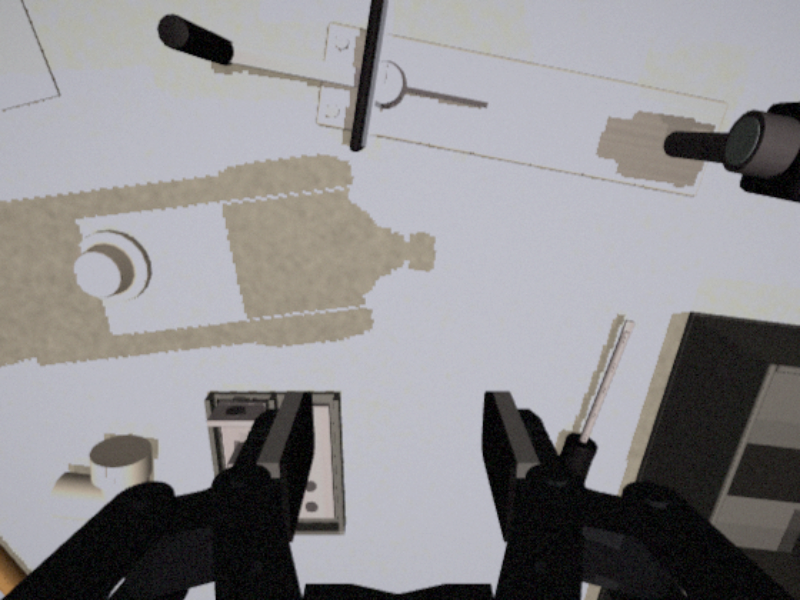

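The wrist view at 800 px shows the post top at (175,30), the mirror edge-on at (368,75), the needle from (405,92) to (487,105) and the lens at (745,138). The placed lug with its mark is at (235,410). The post top is at (468,256,112) and the arm angle is about -0.05, which puts the hinge near (558,251.5).

Run:
```python
from h import *
v=V("w5"); print('mark',v.plane(165,287,25.5),v.dep(165,287)); print('lens',v.dep(521,97),v.plane(521,97,128))
# needle direction from dark pixels beyond hub
P=v.pts();g=cv2.cvtColor(v.im,cv2.COLOR_RGB2GRAY)
m=(g<110)&(P[...,0]>575)&(P[...,0]<625)&(abs(P[...,1]-249)<10)&(P[...,2]>19)&(P[...,2]<31)
Q=P[m]; print('needle',len(Q),axis(Q)-np.pi,Q.mean(0),Q[:,0].max())
print(go((468,256,190),(np.pi,0,3.09)))
```

```text
mark [477.469  19.532  25.5  ] [477.703  20.066  26.368]
lens [715.441 243.773 131.409] [717.513 243.946 128.   ]
needle 174 -0.05168491469934322 [597.573 249.315  25.505] 619.7306463989298
(array([-0.003, -0.004, -1.391]), array([ 0.12 , -0.097,  0.038]))
```

Scaled: 0.12 m / 0.6 = 0.2, -0.097 m / 0.6 = -0.1617, -1.39 rad / 3.1416 = -0.4425.

Call:
move_arm(
  motion=[
    [0, 0, -0.0541, 0.0333, -0.025, 0, 0.05],
    [0, 0, -0.1114, 0.0667, -0.05, 0.0167, 0.05],
    [0, 0, -0.1655, 0.1, -0.075, 0.0333, 0.05],
    [0, 0, -0.2228, 0.125, -0.1, 0.05, 0.05],
    [0, 0, -0.2769, 0.15, -0.1167, 0.0633, 0.05],
    [0, 0, -0.3342, 0.175, -0.1333, 0.0633, 0.05],
    [0, 0, -0.3883, 0.1917, -0.15, 0.0633, 0.05],
    [0, 0, -0.4425, 0.2, -0.1617, 0.0633, 0.05],
  ],
)

```text
clock: 8.5
eef_pos: [468.3, 255.9, 190.5]
tcp_rot: [3.141, -0.003, 3.094]
contact_force: [0.5, -0.5, -0.4]
opening: 0.589
grasp_force: 0.0
```

Run:
```python
from h import *
s=sensors.sense(); print(s['clock'],s['eef_pos'],s['tcp_rot'],s['opening'],s['qpos'])
print(go((468,256,75),(np.pi,0,3.09)))
```

```text
8.5 [468.329 255.948 190.525] [ 3.141 -0.003  3.094] 0.588714539684824 [ 0.496  0.258  1.867  0.003  1.019 -1.029]
(array([ 0.001, -0.003,  0.004]), array([-0.   , -0.   ,  0.116]))
```

Scaled: 0.115 m / 0.6 = 0.1917, 0.105 m / 0.6 = 0.175.

Call:
move_arm(
  motion=[
    [0, 0, 0, 0, 0, 0.0667, 0.05],
    [0, 0, 0, 0, 0, 0.1333, 0.05],
    [0, 0, 0, 0, 0, 0.175, 0.05],
    [0, 0, 0, 0, 0, 0.1917, 0.05],
    [0, 0, 0, 0, 0, 0.1917, 0.05],
    [0, 0, 0, 0, 0, 0.1917, 0.0],
    [0, 0, 0, 0, 0, 0.1917, 0.0],
    [0, 0, 0, 0, 0, 0.1917, 0.0],
  ],
  grip_force=40,
)

```text
clock: 9.5
eef_pos: [469.4, 257.2, 76.7]
tcp_rot: [3.14, -0.001, 3.09]
contact_force: [-0.1, -1.5, 6.4]
opening: 0.15
grasp_force: 38.9
```

Call:
move_arm(
  motion=[
    [0, 0, 0, 0, 0, 0, 0.0],
    [0, 0, 0, 0, 0, 0, 0.0],
  ],
)

```text
clock: 9.75
eef_pos: [469.4, 257.2, 76.7]
tcp_rot: [3.14, -0.001, 3.09]
contact_force: [-0.0, -1.5, 5.5]
opening: 0.151
grasp_force: 38.9
```

Run:
```python
from h import *
s=sensors.sense(); print(s['clock'],s['eef_pos'],s['tcp_rot'],s['opening'],s['contact_force'],s['wrist_torque'],s['grasp_force'])
A=R.from_euler('xyz',s['tcp_rot']); p=s['eef_pos']
H=np.array([558.2,251.4]); d=p[:2]-H; print('r',np.hypot(*d),'ang',np.arctan2(d[1],d[0])-np.pi)
for th in np.linspace(0,0.93,9)[1:]:
    c,q=np.cos(-th),np.sin(-th); n=H+np.array([[c,-q],[q,c]])@d
    print(round(th,3),A.inv().apply([n[0]-p[0],n[1]-p[1],0])/1000)
```

```text
9.75 [469.416 257.181  76.659] [ 3.14  -0.001  3.09 ] 0.15068430161751645 [-0.005 -1.527  5.455] [-0.292  0.088 -0.01 ] 38.860804438591
r 88.97243882660467 ang -0.06502096515566702
0.116 [-0.001  0.01   0.   ]
0.232 [-0.003  0.02   0.   ]
0.349 [-0.006  0.03   0.   ]
0.465 [-0.01  0.04  0.  ]
0.581 [-0.015  0.049  0.   ]
0.698 [-0.022  0.057  0.   ]
0.814 [-0.029  0.064  0.   ]
0.93 [-0.037  0.071  0.   ]
```

Scaled: 0.0646 m / 0.6 = 0.1077, 0.058 m / 0.6 = 0.0967, 0.8 rad / 3.1416 = 0.2546.

Call:
move_arm(
  motion=[
    [0, 0, 0.0318, -0.0007, 0.015, 0, 0],
    [0, 0, 0.0637, -0.003, 0.0298, 0, 0],
    [0, 0, 0.0955, -0.0067, 0.0443, 0, 0],
    [0, 0, 0.1273, -0.0118, 0.0583, 0, 0],
    [0, 0, 0.1592, -0.0183, 0.0718, 0, 0],
    [0, 0, 0.191, -0.0262, 0.0847, 0, 0],
    [0, 0, 0.2228, -0.0353, 0.0967, 0, 0],
    [0, 0, 0.2546, -0.0455, 0.1077, 0, 0],
  ],
)

```text
clock: 10.75
eef_pos: [500.7, 319.1, 76.6]
tcp_rot: [-3.141, -0.0, 2.287]
contact_force: [4.2, -12.1, 7.0]
opening: 0.153
grasp_force: 39.1
```

Run:
```python
from h import *
s=sensors.sense(); print(s['clock'],s['eef_pos'],s['tcp_rot'],s['opening'],s['contact_force'],s['grasp_force'])
snap("wrist","w6");snap("top","t6");snap("scene","s6")
m=np.vstack([np.hstack([cv2.resize(cv2.imread('pics/w6.png'),(400,300)),cv2.resize(cv2.imread('pics/t6.png')[130:280,90:290],(400,300),interpolation=cv2.INTER_CUBIC)]),np.hstack([cv2.resize(cv2.imread('pics/s6.png')[170:320,280:480],(400,300),interpolation=cv2.INTER_CUBIC),cv2.resize(cv2.imread('pics/s6.png'),(400,300))])])
cv2.imwrite('pics/m6.png',cv2.convertScaleAbs(m,alpha=1.3))
```

```text
10.75 [500.75  319.084  76.611] [-3.141 -0.     2.287] 0.1525631787252815 [  4.166 -12.148   7.034] 39.14612174034119
```

View pics/m6.png

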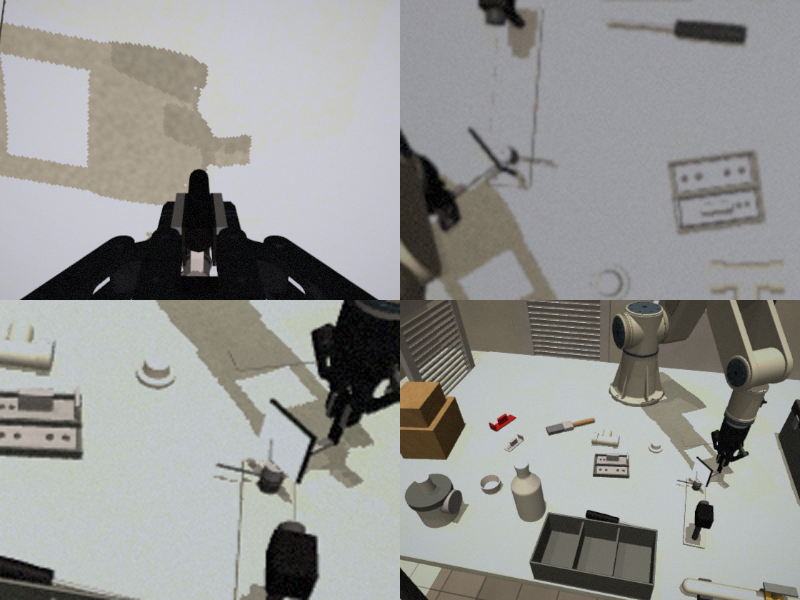

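The needle is visible in the top panel from (515,155) to (556,166) and in the scene panel from (262,475) to (217,464). It is heading towards the lug. I'll measure its angle from both views.

```bash
cat > nd.py <<'E'
from h import *
H=np.array([558.2,251.4]);M=np.array([476.8,20.2])
def needle(f):
    v=V(f);g=cv2.cvtColor(v.im,cv2.COLOR_RGB2GRAY).astype(float)
    bg=cv2.medianBlur(g.astype(np.uint8),11).astype(float)
    uu,vv=np.meshgrid(np.arange(560),np.arange(420))
    o=v.T[:3,3]; r=np.einsum('ij,jhw->ihw',v.T[:3,:3]@np.linalg.inv(v.K),np.stack([uu,vv,np.ones_like(uu)]).astype(float))
    W=(o[:,None,None]+r*((25-o[2])/r[2]))[:2]-H[:,None,None]
    rad=np.hypot(*W); an=np.arctan2(W[1],W[0])
    out=[]
    m=(rad>26)&(rad<62)&(an>-2.4)&(an<-1.2)&(bg-g>12)
    w=(bg-g)[m]; P=W[:,m]
    for _ in range(4):
        c=(P*w).sum(1)/w.sum(); q=P-c[:,None]; e,U=np.linalg.eigh((q*w)@q.T); a=U[:,1]; a=a*np.sign(a@c)
        k=abs(q[0]*U[0,0]+q[1]*U[1,0])<4; P=P[:,k];w=w[k]
    print(f,len(w),'dir of line',np.arctan2(a[1],a[0]),'bearing of centroid from hinge',np.arctan2(c[1],c[0]),'c',c+H)
E
python3 - <<'E'
from nd import *
needle("t6");needle("s6"); d=M-H; print('want',np.arctan2(d[1],d[0]))
v=V("w5");
E
```

```text
t6 24 dir of line -1.8078210033403108 bearing of centroid from hinge -1.8211574207911416 c [548.169 212.175]
s6 19 dir of line -1.0398523214882736 bearing of centroid from hinge -1.7781056307779952 c [550.812 216.276]
want -1.909319501733909
```

Run:
```python
from nd import *
s=V("s6");t=V("t6")
a,b=s.plane(388.5,252,25),s.plane(411,257.5,25);d=a-b;print('scene',a,b,np.arctan2(d[1],d[0]))
a,b=t.plane(168,213,25),t.plane(147.5,207.5,25);d=a-b;print('top',a,b,np.arctan2(d[1],d[0]))
for f,n in((s,'s'),(t,'t')): print(n,'hinge px',f.proj([*H,25]),'for -1.66',f.proj([*(H+62*np.array([np.cos(-1.66),np.sin(-1.66)])),25]),'-1.81',f.proj([*(H+62*np.array([np.cos(-1.81),np.sin(-1.81)])),25]))
c=lambda im,u,v,w,h:cv2.resize(im[v:v+h,u:u+w,::-1],(400,400),interpolation=cv2.INTER_CUBIC)
m=np.hstack([c(s.im,375,225,50,50),c(t.im,130,185,50,50)]);cv2.imwrite('pics/m6b.png',cv2.convertScaleAbs(m,alpha=1.3))
```

```text
scene [550.859 191.708  25.   ] [558.155 243.05   25.   ] -1.711964879234437
top [539.954 183.932  25.   ] [555.488 240.498  25.   ] -1.8388040426079537
s hinge px [414.693 258.037] for -1.66 [387.599 252.449] -1.81 [388.29  249.659]
t hinge px [143.552 206.543] for -1.66 [165.991 208.409] -1.81 [165.385 211.728]
```

View pics/m6b.png

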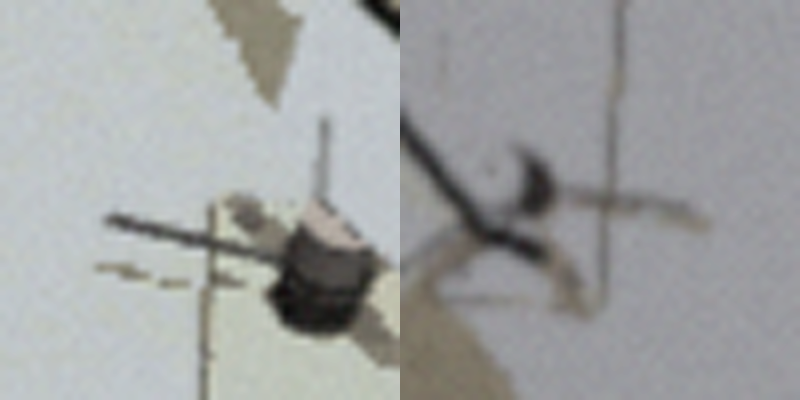

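In the enlarged crops the scene panel shows the needle clearly, from (275,258) to (110,218). The top panel's needle is blurred by its own shadow, at (710,225). I'll fit the scene needle more tightly and cross-check with the post top and the mirror frame.

```bash
cat >> nd.py <<'E'
def scene_needle(f,lo=-2.15,hi=-1.5):
    v=V(f);g=cv2.cvtColor(v.im,cv2.COLOR_RGB2GRAY).astype(float)
    best=[]
    # per-column darkest row near the expected ray, subpixel, then cast on z=25
    pts=[]
    for r in np.arange(30,60,2.):
        A=np.arange(lo,hi,.01); px=np.array([v.proj([*(H+r*np.array([np.cos(a),np.sin(a)])),25]) for a in A]).astype(np.float32)
        val=cv2.remap(g.astype(np.float32),px[:,0][None],px[:,1][None],cv2.INTER_LINEAR)[0]
        dk=np.clip(np.median(val)-15-val,0,None); i=dk.argmax()
        sl=slice(max(0,i-12),i+13); w=dk[sl]
        if dk[i]>25: a=(A[sl]*w).sum()/w.sum(); pts.append((r,a,dk[i]))
    p=np.array(pts); xy=H+p[:,:1]*np.c_[np.cos(p[:,1]),np.sin(p[:,1])]
    print(f,'bearings',p[:,1],'median',np.median(p[:,1]),'line',axis(xy))
def post(f,c):
    Q=cloud(f,c,22,105,125); R_=rect(Q[:,:2]); d=R_[0]-H; print(f,'post',len(Q),R_[0],R_[1],'th-angle',np.arctan2(d[1],d[0])-np.pi,'r',np.hypot(*d))
def glass(f):
    Q=cloud(f,H,45,55,112); Q=Q[np.abs((Q[:,:2]-H)@[1,0])<45]; c=Q[:,:2].mean(0); print(f,'mirror',len(Q),c,axis(Q))
E
python3 - <<'E'
from nd import *
scene_needle("s6"); scene_needle("scene",-0.5,0.4)
post("w5",(468,256)); post("w6",(501,319)); post("s6",(501,319)); post("t6",(501,319))
for f in("w5","t6","s6"): glass(f)
E
```

```text
s6 bearings [-1.668 -1.696 -1.701 -1.684 -1.679 -1.681 -1.693 -1.694 -1.688 -1.686
 -1.691 -1.685 -1.693 -1.691 -1.692] median -1.6905604051036218 line 1.4425742779498694
scene bearings [-0.037 -0.034 -0.032 -0.04  -0.049 -0.054 -0.052 -0.044 -0.032 -0.046
 -0.052 -0.05  -0.049 -0.05  -0.052] median -0.048897851869094316 line 3.0739568625764573
w5 post 516 [468.133 256.023] [13.391152381896973, 13.784278869628906] th-angle -0.05128322288763654 r 90.18557103132973
w6 post 4634 [500.243 320.094] [25.853899002075195, 40.126102447509766] th-angle -0.8699671680408709 r 89.876800237028
s6 post 117 [502.903 318.252] [25.720378875732422, 37.96619415283203] th-angle -0.8797199951574148 r 86.75804723539228
t6 post 4 [493.009 301.188] [1.6525322198867798, 7.375720977783203] th-angle -0.6522297889724715 r 82.02875230104735
w5 mirror 365 [558.569 252.085] 1.5156974496354545
t6 mirror 83 [550.917 248.09 ] -2.505601268119276
s6 mirror 502 [561.568 255.41 ] -2.4299469525054174
```

The scene needle bearing is -1.69, and the wrist-measured post angle also gives -1.69. The wanted bearing is -1.91, so the mirror has to turn 0.11 rad more. I'll ease the radial pull slightly as well.

Scaled: 0.0099 m / 0.6 = 0.0165, -0.002 m / 0.6 = -0.0033, 0.11 rad / 3.1416 = 0.035.

Call:
move_arm(
  motion=[
    [0, 0, 0.0127, -0.0008, 0.006, 0, 0],
    [0, 0, 0.0255, -0.002, 0.012, 0, 0],
    [0, 0, 0.035, -0.0033, 0.0165, 0, 0],
    [0, 0, 0.035, -0.0033, 0.0165, 0, 0],
    [0, 0, 0.035, -0.0033, 0.0165, 0, 0],
  ],
)

```text
clock: 11.52
eef_pos: [508.5, 324.7, 76.6]
tcp_rot: [-3.14, -0.002, 2.18]
contact_force: [-1.8, -4.7, 8.7]
opening: 0.147
grasp_force: 39.5
```

Run:
```python
from nd import *
s=sensors.sense(); print(s['clock'],s['eef_pos'],s['tcp_rot'],s['opening'],s['contact_force'],s['grasp_force'])
snap("wrist","w7");snap("scene","s7")
scene_needle("s7",-2.3,-1.6); post("w7",(507,326))
# mark in the scene view + bracket still there
v=V("s7"); print('lug',[x for x in [rect(cloud("s7",(477,16),25,26,60)[:,:2])[0]]],'want',np.arctan2(*(M-H)[::-1]))
```

```text
11.525 [508.452 324.652  76.649] [-3.14  -0.002  2.18 ] 0.14672612095759224 [-1.794 -4.725  8.681] 39.48233664035797
s7 bearings [-1.868 -1.912 -1.908 -1.896 -1.902 -1.909 -1.908 -1.905 -1.903 -1.899
 -1.901 -1.911 -1.91  -1.91 ] median -1.9065142584480914 line 1.2131509684214226
w7 post 4728 [507.087 325.017] [26.42424964904785, 42.293235778808594] th-angle -0.9638993942261695 r 89.62140446976058
lug [array([479.012,  18.859])] want -1.909319501733909
```

The needle now points at -1.907 against -1.909 wanted, the post is held and the bracket is unmoved. Handing in.

```bash
python3 -c "
from rig import order
print(order.sign_off())"
```

```text
the job is handed in; nothing more can be done
None
```

The bracket lies flat on the black pad with its lug at the open end, and I handed the job in while holding the mirror with its needle at -1.907 rad, against -1.909 rad measured for the mark (about 11.5 s used).

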